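# Clamp a watch movement holder in its bench fixture

## Robot

A 6-joint arm with a two-finger parallel gripper is mounted at the origin on the work surface. World frame = base frame: x ahead of the robot, y to its left, z up, the work surface at z = 0. Lengths are in m, angles in rad, forces in N, time in s.
With the tool pointing down it reaches from about 0.375 to 0.975 m from the base axis. Payload 3.8 kg.
Tool frame: the origin (TCP) lies on the centre line of the jaws, within the pads' length; the fingertips stand 17 mm ahead of it and the grasp point (between the pads) lies 2 mm behind it (bot.tip_extent is the distance from the TCP to the fingertips, in m); z points along the fingers, y is the line along which they close (so a half turn about z gives the same grasp; the last joint's range is limited). The gripper opens to 85 mm and grips with 20 to 120 N. Pads are 22 mm wide; open, the fingers measure 114 mm over their backs; the gripper's body (76 mm by 85 mm) begins 54 mm behind the grasp point. The pads swing forward as they close: fully open they stand 13 mm farther back than shut.
Start: joints at [1.152, 0.264, 1.604, -0, 1.274, -0.037], TCP at [0.251, 0.626, 0.248] pointing down, gripper open.
Joint ranges: [-2.63, 2.63], [-0.94, 2.18], [0.31, 2.57], [-1.31, 4.45], [0, 2.66], [-2.55, 2.55]. Speed limits (rad/s): [2.57, 2.57, 3.14, 3.14, 3.14, 3.14].

## Interface

Orientations are given as a rotation vector (axis times angle).
In Python, from workcell import readout, read_camera, finish_job, bot gives the robot as it stands.
- The arm moves only by the tool jog_arm, never from a script. Its argument "deltas" is one flat list of numbers, 7 for each row, row after row: the shift along the tool's x, y, z in m, then the turn, a rotation vector about the tool's x, y, z in degrees, then the gripper command: -1 is shut, 1 is fully open, values between are in proportion. A call has 1 to 8 rows; each row is the pose to reach, as a shift and turn from the pose commanded when the call began, along the tool's axes at that moment; what a row does not reach only later rows make up. A row lasts 1/10 s, in which the tool goes at most 50 mm and 8.59 degrees, less where a joint would pass 70% of its speed; a pose out of reach is approached as far as the arm can. A call with a gripper value outside its range is refused whole. The fingers move at their own pace and stop on an object; "squeeze" is the grip in N (left out, the last holds). Time passes only in rows, so rows that repeat a pose let the fingers close. It gives the time, the measured TCP pose, the force, the opening and the grip force at its end, in the units of the state.
- readout.read_state(): the state, without advancing time (a new reading comes with each control period).
- read_camera(name): name is "scene" or "top" or "wrist"; returns a dict with "color" (480x640x3 uint8, blue, green, red), "fx", "fy", "cx", "cy" (pixels), "origin" and "attitude" of the camera in the world. Camera axes: x right, y down, z forward; pixel columns grow to the right and rows downward; lengths in m; the calibration is good to about 2 mm. A picture is of the moment at which its call begins. There is no depth.
- finish_job(): hands the job in; it is judged then, once.
The state is a dict: "time": time; "q": joint angles; "joint_vel": joint speeds; "joint_torque": joint torques, N m; "tool_pos": TCP position; "tcp_rot": TCP orientation; "wrist_force": force on the tool from outside, world axes, zero at the start; "torque": the same for the moment, N m; "width": opening from 0.0 (shut) to 1.0 (fully open); "grip_force": force on a finger pad.
Only numpy, scipy, OpenCV 4.12 (cv2) and the standard library are available. Lean on these libraries where they do the work, as an engineer would, in place of code of your own. Each camera call takes 0.05 s, during which the arm holds its last target. There are 200 camera calls.

## Task

With your fingertips push the round movement holder along its guide until it is fully home against the two locating pins, then push the fixture's clamp handle over its dead point until it snaps into lock with its foot down on the holder. Only push: do not pick the holder up or tip it, and leave the other things on the bench where they are.

Things in the scene. Friction and masses are not known exactly. Their poses are not given: they have to be found in the camera images.
- fixture: bench fixture bolted down: dark steel base plate 280 x 100 x 12 mm (x -150 to +130, y -50 to +50 mm). Origin on the bench straight below the nest centre; x axis along the guide, the way the holder slides home; z up. Guide rails 9 mm wide at y = +-38 mm (67 mm gap), x -145 to +10 mm, top 18 mm above the bench. Clamp cheeks at x 72 to 98 mm, 62 mm high
- nest (a point): point fixed to the fixture, 23 mm above the bench over its origin: where holder_mid lies when the holder is home against both pins. The two upright pins, 8 mm thick, top 28 mm above the bench, stand at fixture x = 28.5, y = +-22 mm
- holder_mid (a point): centre (half-way up) of the loose round aluminium movement holder, diameter 64 mm, 22 mm tall, 110 to 225 g, a brass watch movement in its top. It stands on the base plate (underside 12 mm, top 34 mm above the bench) between the rails, 60 to 100 mm short of home at the start, and slides with plain friction
- pivot (a point): hinge of the clamp, 55 mm above the bench at fixture x = 85 mm, y = 0; its axis lies along fixture y. The arm with the rubber foot rides on the same hinge as the handle: up when open (foot about 110 mm high at fixture x = 65 mm), level over the nest when locked, the foot then on the holder's rim
- clamp_knob (a point): centre of the black ball (diameter 26 mm) ending the clamp handle (steel rod 11 mm thick), 110 mm from pivot. Open: the handle leans to fixture +x, away from the nest, 65 degrees from upright, ball 102 mm above the bench. It swings up over the top towards fixture -x; locked it leans 20 degrees over the nest, ball 158 mm above the bench
- clamp (a joint): clamp handle angle in rad: 0 open (at the start), dead point about 0.80 (handle about 19 degrees short of upright), about 1.48 locked with the foot on the holder, hard stop 1.50. A spring drives it back open before the dead point and on into lock past it; about 0.34 Nm to overcome, some 7 N at the ball pushed along fixture -x
- loupe_c (a point): watchmaker's loupe, black, 42 mm wide, 36 mm tall, standing on the bench beside the fixture; bystander. The point is on its axis half-way up
- screwdriver: small screwdriver lying on the bench beside the fixture, 120 mm long; bystander. Origin at its middle, underneath
- glassjar_c (a point): small glass jar with a metal cap, 48 mm wide, 45 mm tall; bystander. The point is half-way up its axis
- oilcup_c (a point): small open steel cup, 32 mm wide, 18 mm tall; bystander. The point is half-way up its axis
- tweezers: steel tweezers lying flat on the bench, 110 mm long, 8 mm high; bystander. Origin at the middle, underneath
- casering_c (a point): brass ring 42 mm wide, 10 mm tall, lying on the bench away from the fixture; bystander. The point is its centre
- partstray: white divided parts tray 90 x 120 x 18 mm on the bench; bystander. Origin at the centre of its underside
Not all that is in view belongs to the job. Leave any orange or purple look-alike of the part that bears holder_mid alone.

How it is judged:
By the outcome, as a careful person would: the job done as asked, in the order asked, and still so for the second after the job is handed in, with the robot touching nothing.
It also fails if it takes over 51 s, if anything falls off the work surface, if the arm or the gripper's body presses on something with over 40 N, if the wrist force passes 120 N, or if a joint passes its speed limit or range.

## Working session

There is one attempt and no reset: what is moved stays moved. The work goes in short steps, Python scripts to look and compute and a tool call to move; the robot and the scene stay as the last step left them, time stands still between calls to the robot, and variables do not carry over. Pictures are saved under pics/ and viewed, at most 12 in all, crops included, and the job is handed in when it is done.

Besides the shell and the picture viewer there is one more tool, called after ">>>" by a JSON object that holds its "fn" and its "kwargs". jog_arm: Moves the arm, as the interface text tells. Its arguments: {"type":"object","properties":{"deltas":{"type":"array"},"squeeze":{"type":"number"}},"required":["deltas"]}

```bash
mkdir -p pics; ls; python3 - <<'E'
from workcell import readout, read_camera, bot
import cv2
print(readout.read_state())
for n in ("scene","top"):
    c=read_camera(n); cv2.imwrite(f"pics/{n}0.png",c["color"]); print(n,{k:c[k] for k in c if k!="color"})
E
```

```text
pics
{'time': 0.0, 'q': array([ 1.15215364e+00,  2.64766875e-01,  1.60538936e+00,  5.69832801e-06,
        1.27372979e+00, -3.68963507e-02]), 'joint_vel': array([-0.0004994 , -0.00035468,  0.0024372 , -0.00157287, -0.0007695 ,
        0.00032857]), 'joint_torque': array([-1.67956860e-03, -5.15107548e+01, -3.67316723e+01, -2.39477959e-04,
        1.27787265e-02, -2.42184410e-05]), 'tool_pos': array([0.25117437, 0.62576179, 0.24694447]), 'tcp_rot': array([-0.59591423, -3.08402197,  0.00350687]), 'wrist_force': array([-0.34839954,  0.54990085,  0.21740174]), 'torque': array([-0.01216171,  0.03267186,  0.05343671]), 'grip_force': 0.0, 'width': 0.9997405208952517}
scene {'fx': 537.6150767957083, 'fy': 537.6150767957083, 'cx': 311.86489888701425, 'cy': 244.18866797978302, 'origin': array([1.0245407 , 0.53539985, 0.9940896 ]), 'attitude': array([-1.00996953, -2.59088235,  0.88010481])}
top {'fx': 511.28442255937057, 'fy': 511.28442255937057, 'cx': 320.68428144635806, 'cy': 242.8915399746397, 'origin': array([ 0.41336256, -0.0161022 ,  1.17265598]), 'attitude': array([-2.15598352,  2.12443756, -0.15415065])}
```

View pics/scene0.png

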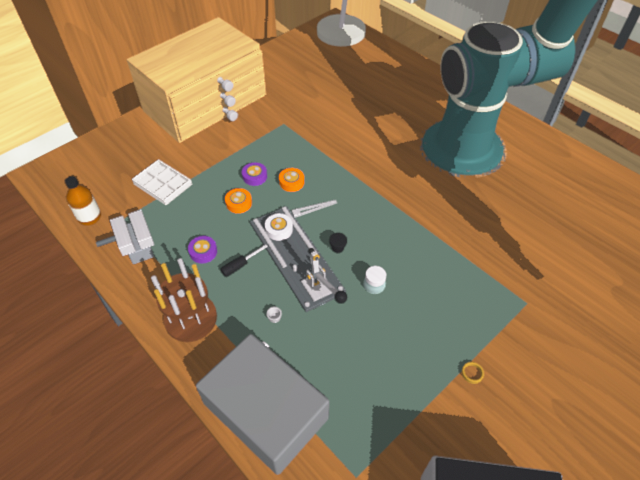

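View pics/top0.png

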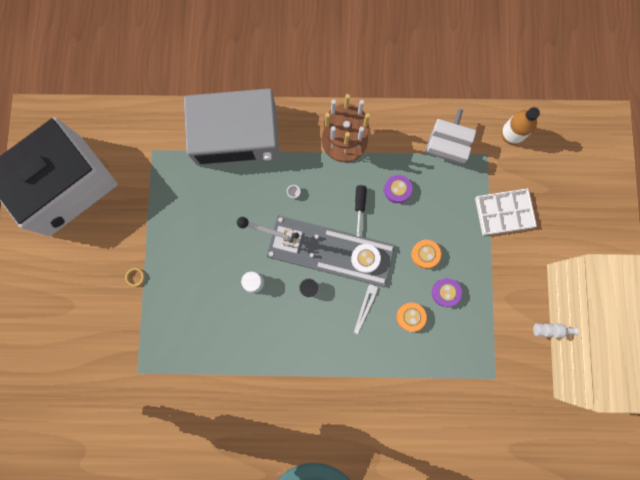

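The top view shows the white/aluminium holder near (366,258), the base plate running from about (395,268) to (273,236), the clamp knob at (243,223), the loupe at (309,288), the jar at (253,282), the screwdriver at (360,210) and the tweezers at (366,308). Next I'll zoom in and measure.

```bash
cat > h.py <<'E'
import numpy as np, cv2
from scipy.spatial.transform import Rotation as R
from workcell import readout, read_camera, bot
def ray(c,u,v):
    d=R.from_rotvec(c["attitude"]).as_matrix()@np.array([(u-c["cx"])/c["fx"],(v-c["cy"])/c["fy"],1]); return np.array(c["origin"]),d
def onz(c,u,v,z):
    o,d=ray(c,u,v); return o+d*(z-o[2])/d[2]
def proj(c,p):
    q=R.from_rotvec(c["attitude"]).as_matrix().T@(np.array(p)-c["origin"]); return q[:2]/q[2]*[c["fx"],c["fy"]]+[c["cx"],c["cy"]]
def tri(a,b):
    (o1,d1),(o2,d2)=a,b
    s=np.linalg.lstsq(np.c_[d1,-d2],o2-o1,rcond=None)[0]; return (o1+s[0]*d1+o2+s[1]*d2)/2
E
python3 - <<'E'
from h import *
c=read_camera("top"); s=read_camera("scene")
a=cv2.resize(c["color"][195:305,228:408],None,fx=4.4,fy=4.4,interpolation=cv2.INTER_CUBIC)
cv2.imwrite("pics/topz.png",a)
b=cv2.resize(s["color"][190:320,215:395],None,fx=4.4,fy=4.4,interpolation=cv2.INTER_CUBIC)
cv2.imwrite("pics/scz.png",b)
E
```

```text
(no output)
```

View pics/topz.png

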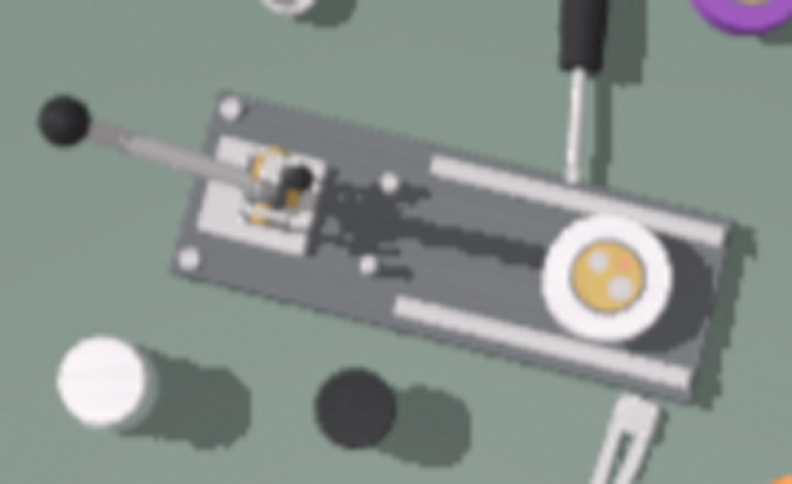

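View pics/scz.png

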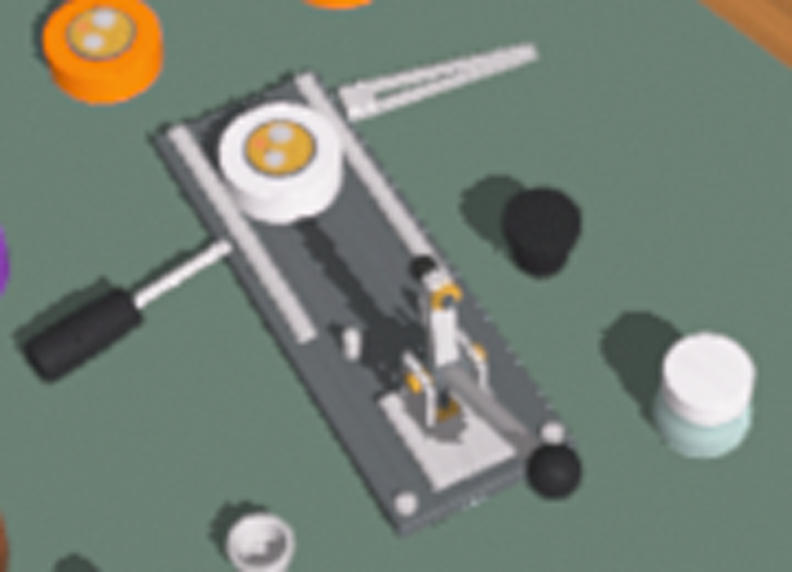

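The zooms give sharp features. In the top zoom the plate corners are (222,92), (172,272), (733,220) and (692,402), the pins (390,183) and (368,265), the knob (64,121), and the holder's top centre (607,277).

```bash
cat >> h.py <<'E'
def fix():
    import json; d=json.load(open("fix.json")); return np.array(d["o"]),d["a"]
def w2f(p):
    o,a=fix(); q=np.array(p,float).copy(); d=q[:2]-o; q[0]=d@[np.cos(a),np.sin(a)]; q[1]=d@[-np.sin(a),np.cos(a)]; return q
def f2w(p):
    o,a=fix(); q=np.array(p,float).copy(); q[:2]=o+p[0]*np.array([np.cos(a),np.sin(a)])+p[1]*np.array([-np.sin(a),np.cos(a)]); return q
E
python3 - <<'E'
from h import *
import json
c=read_camera("top"); s=read_camera("scene")
P=lambda x,y:((x+.5)/4.4-.5+228,(y+.5)/4.4-.5+195)
S=lambda x,y:((x+.5)/4.4-.5+215,(y+.5)/4.4-.5+190)
F=[((222,92),(130,-50,12)),((172,272),(130,50,12)),((733,220),(-150,-50,12)),((692,402),(-150,50,12)),((390,183),(28.5,-22,28)),((368,265),(28.5,22,28)),((64,121),(184.7,0,101.5))]
f=np.array([q[1] for q in F])/1000.
w=np.array([onz(c,*P(*q[0]),q[1][2]/1000.)[:2] for q in F])
def fit(f,w):
    fc,wc=f[:,:2].mean(0),w.mean(0); A=(f[:,:2]-fc); B=w-wc
    a=np.arctan2((A[:,0]*B[:,1]-A[:,1]*B[:,0]).sum(),(A*B).sum())
    Rm=np.array([[np.cos(a),-np.sin(a)],[np.sin(a),np.cos(a)]])
    o=wc-Rm@fc; return o,a,(w-(f[:,:2]@Rm.T+o))*1000
o,a,r=fit(f,w); print(o,np.degrees(a)); print(r.round(1))
F2=[((405,535),(130,-50,12)),((150,135),(-150,-50,12)),((405,503),None),((553,470),(184.7,0,101.5)),((352,333),(28.5,-22,28))]
F2=[x for x in F2 if x[1]]
f2=np.array([q[1] for q in F2])/1000.
w2=np.array([onz(s,*S(*q[0]),q[1][2]/1000.)[:2] for q in F2])
o2,a2,r2=fit(f2,w2);print("scene",o2,np.degrees(a2));print(r2.round(1))
json.dump(dict(o=list(o),a=float(a)),open("fix.json","w"))
print("holder f",w2f(onz(c,*P(607,277),.034)), w2f(onz(s,*S(280,152),.034)))
print("knob tri",w2f(tri(ray(c,*P(64,121)),ray(s,*S(553,470)))))
for n,u,z in (("loupe",(355,408),.036),("jar",(101,381),.045),("sdtip",(572,182),.003),("sdh",(580,70),.012),("tweez",(635,405),.005)):
    p=onz(c,*P(*u),z); print(n,p,w2f(p))
print("knob w",f2w([.1847,0,.1015]),"nest",f2w([0,0,.023]),"hold",onz(c,*P(607,277),.034))
print(bot, [x for x in dir(bot) if x[0]!='_'], bot.tip_extent)
E
```

```text
[ 0.57428113 -0.02009878] 76.58999845020476
[[-1.3 -2.3]
 [ 0.2 -2.1]
 [-0.6  1.8]
 [ 1.6  0.3]
 [-0.4  0.5]
 [-0.4  0.9]
 [ 0.9  0.8]]
scene [ 0.57315894 -0.01880435] 76.71910661772219
[[ 0.7  3.8]
 [-0.3 -1.8]
 [ 0.5 -1.4]
 [-0.9 -0.6]]
holder f [-0.09064307 -0.00069897  0.034     ] [-0.08871197 -0.00021028  0.034     ]
knob tri [ 1.85434603e-01 -6.18175585e-05  1.03705945e-01]
loupe [0.48529855 0.01864657 0.036     ] [0.01705233 0.09554224 0.036     ]
jar [0.49636184 0.14605345 0.045     ] [0.14355129 0.1143285  0.045     ]
sdtip [ 0.60789563 -0.09241992  0.003     ] [-0.06255354 -0.04947057  0.003     ]
sdh [ 0.66624226 -0.09578492  0.012     ] [-0.05229518 -0.10700681  0.012     ]
tweez [ 0.49095841 -0.12541277  0.005     ] [-0.12176666  0.05662678  0.005     ]
knob w [0.61711633 0.15956545 0.1015    ] nest [ 0.57428113 -0.02009878  0.023     ] hold [ 0.55393931 -0.10843261  0.034     ]
<Robot object at 0x7f5d68ccc050> ['MotionError', 'tip_extent'] 0.017
```

>>> {"fn": "jog_arm", "kwargs": {"deltas": [0,0,0.02,0,0,-8.46,-1,-0.5625,-0.6254,0.027,0,0,-8.46,-1,-0.5625,-0.6254,0.027,0,0,-8.46,-1,-0.5625,-0.6254,0.027,0,0,-8.46,-1,-0.5625,-0.6254,0.027,0,0,-8.46,-1,-0.5625,-0.6254,0.027,0,0,-8.46,-1,-0.5625,-0.6254,0.027,0,0,-8.46,-1,-0.5625,-0.6254,0.027,0,0,-8.46,-1], "squeeze": 60}}

```text
time: 1.1
tool_pos: [0.372, 0.2959, 0.2256]
tcp_rot: [0.366, 3.119, 0.001]
wrist_force: [0.2, -0.6, 1.2]
width: 0.002
grip_force: 0.0
```

```bash
cat >> h.py <<'E'
def go(*t):
    s=readout.read_state(); Rt=R.from_rotvec(s["tcp_rot"]); o,a=fix()
    g=R.from_matrix(np.array([[-np.sin(a),np.cos(a),0],[np.cos(a),np.sin(a),0],[0,0,-1]]).T)
    print("t",round(s["time"],2),"f",w2f(s["tool_pos"]).round(4),"w",s["width"],"F",s["wrist_force"].round(1))
    print("d",[(Rt.inv().apply(f2w(p)-s["tool_pos"])).round(4).tolist() for p in t],"turn",np.degrees((Rt.inv()*g).as_rotvec()).round(2))
E
python3 -c "
from h import *
go([-.148,0,.22])"
```

```text
t 1.1 f [0.2605 0.27   0.2256] w 0.0016667746546562738 F [ 0.2 -0.6  1.2]
d [[-0.2698, -0.4086, 0.0056]] turn [0.03 0.04 0.03]
```

>>> {"fn": "jog_arm", "kwargs": {"deltas": [-0.27,-0.409,0.005,0,0,0,-1,-0.27,-0.409,0.005,0,0,0,-1,-0.27,-0.409,0.005,0,0,0,-1,-0.27,-0.409,0.005,0,0,0,-1,-0.27,-0.409,0.005,0,0,0,-1,-0.27,-0.409,0.005,0,0,0,-1,-0.27,-0.409,0.005,0,0,0,-1,-0.27,-0.409,0.005,0,0,0,-1]}}

```text
time: 1.9
tool_pos: [0.509, -0.0803, 0.2216]
tcp_rot: [0.367, 3.119, 0.0]
wrist_force: [0.1, 0.9, -0.1]
width: 0.002
grip_force: 0.0
```

```bash
python3 -c "
from h import *
go([-.148,0,.1])"
```

```text
t 1.9 f [-0.0737  0.0495  0.2216] w 0.002450125480336494 F [ 0.1  0.9 -0.1]
d [[-0.0494, -0.0743, 0.1217]] turn [ 0.01  0.06 -0.03]
```

>>> {"fn": "jog_arm", "kwargs": {"deltas": [-0.03,-0.045,0,0,0,0,-1,-0.03,-0.045,0,0,0,0,-1,-0.03,-0.045,0,0,0,0,-1,-0.03,-0.045,0,0,0,0,-1]}}

```text
time: 2.3
tool_pos: [0.5269, -0.128, 0.221]
tcp_rot: [-0.367, -3.119, -0.001]
wrist_force: [-0.3, 0.9, 0.2]
width: -0.0
grip_force: 0.0
```

```bash
python3 -c "
from h import *
go([-.148,0,.08],[-.148,0,.036])"
```

```text
t 2.3 f [-0.116   0.0211  0.221 ] w -0.00035597062114175516 F [-0.3  0.9  0.2]
d [[-0.0212, -0.0321, 0.141], [-0.0213, -0.0321, 0.185]] turn [ 0.03 -0.06  0.  ]
```

>>> {"fn": "jog_arm", "kwargs": {"deltas": [-0.0212,-0.0321,0,0,0,0,-1,-0.0212,-0.0321,0.05,0,0,0,-1,-0.0212,-0.0321,0.1,0,0,0,-1,-0.0212,-0.0321,0.14,0,0,0,-1,-0.0212,-0.0321,0.14,0,0,0,-1,-0.0212,-0.0321,0.14,0,0,0,-1]}}

```text
time: 2.9
tool_pos: [0.54, -0.1634, 0.0813]
tcp_rot: [-0.364, -3.119, -0.001]
wrist_force: [0.8, -0.5, 0.7]
width: -0.001
grip_force: 0.0
```

```bash
python3 -c "
from h import *
go([-.148,0,.036])
c=read_camera('scene'); cv2.imwrite('pics/s1.png',cv2.resize(c['color'][140:290,190:390],None,fx=4,fy=4,interpolation=cv2.INTER_CUBIC))"
```

```text
t 2.9 f [-1.473e-01  1.000e-04  8.130e-02] w -0.0007269593169382252 F [ 0.8 -0.5  0.7]
d [[-0.0001, -0.0007, 0.0453]] turn [ 0.02 -0.1   0.11]
```

View pics/s1.png

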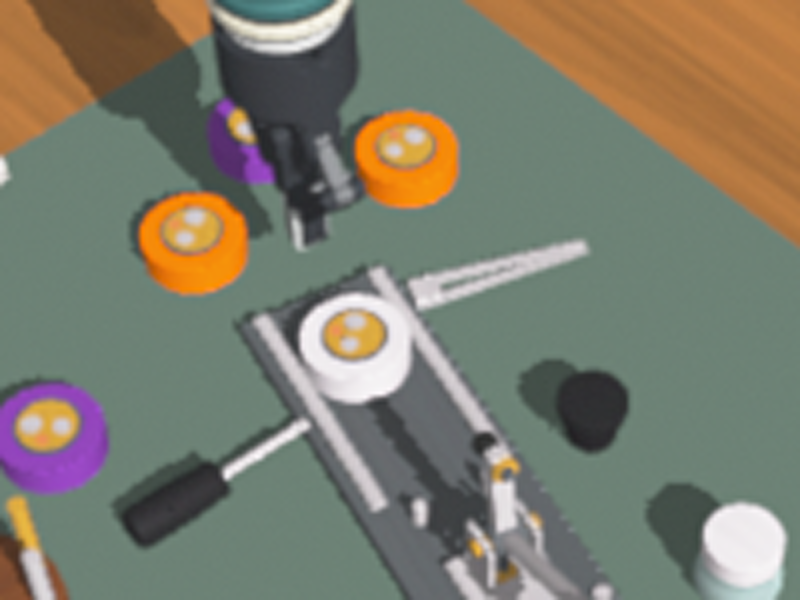

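The picture shows the shut fingers hanging behind the holder, tips near (308,247) in the crop. They line up with the guide and are clear of the orange and purple look-alikes. Next I descend.

>>> {"fn": "jog_arm", "kwargs": {"deltas": [0,-0.001,0.02,0,0,0,-1,0,-0.001,0.034,0,0,0,-1,0,-0.001,0.04,0,0,0,-1,0,-0.001,0.045,0,0,0,-1,0,-0.001,0.045,0,0,0,-1]}}

```text
time: 3.45
tool_pos: [0.5403, -0.1659, 0.0363]
tcp_rot: [-0.367, -3.12, -0.0]
wrist_force: [0.8, 0.8, 0.1]
width: 0.0
grip_force: 0.0
```

```bash
python3 -c "
from h import *
go([-.05,0,.036],[-.0455,0,.036])
c=read_camera('scene'); print(proj(c,readout.read_state()['tool_pos']-np.array([0,0,.017])));cv2.imwrite('pics/s2.png',cv2.resize(c['color'][170:250,230:330],None,fx=6,fy=6,interpolation=cv2.INTER_CUBIC))"
```

```text
t 3.45 f [-0.1497 -0.0008  0.0363] w 0.00032349478558683383 F [0.8 0.8 0.1]
d [[0.0008, 0.0997, 0.0003], [0.0008, 0.1042, 0.0003]] turn [ 0.   -0.01 -0.  ]
[266.78290219 210.95296641]
```

View pics/s2.png

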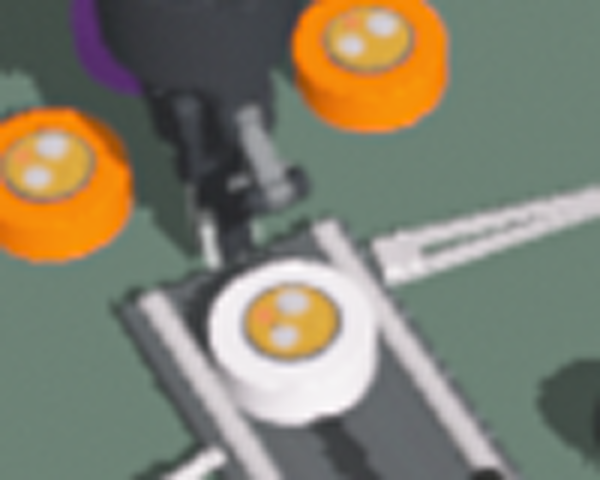

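The fingers sit right behind the holder between the rails, tips near (225,260) in the crop. I'll push along the guide at moderate speed.

>>> {"fn": "jog_arm", "kwargs": {"deltas": [0.0008,0.006,0,0,0,0,-1,0.0008,0.014,0,0,0,0,-1,0.0008,0.022,0,0,0,0,-1,0.0008,0.032,0,0,0,0,-1,0.0008,0.044,0,0,0,0,-1,0.0008,0.056,0,0,0,0,-1,0.0008,0.067,0,0,0,0,-1,0.0008,0.076,0,0,0,0,-1]}}

```text
time: 4.3
tool_pos: [0.5577, -0.0908, 0.0366]
tcp_rot: [0.366, 3.12, -0.0]
wrist_force: [-0.4, -4.0, 3.0]
width: 0.0
grip_force: 1.7
```

>>> {"fn": "jog_arm", "kwargs": {"deltas": [0,0.005,0,0,0,0,-1,0,0.01,0,0,0,0,-1,0,0.014,0,0,0,0,-1,0,0.018,0,0,0,0,-1,0,0.02,0,0,0,0,-1,0,0.021,0,0,0,0,-1,0,0.021,0,0,0,0,-1]}}

```text
time: 5.0
tool_pos: [0.562, -0.0713, 0.0362]
tcp_rot: [-0.367, -3.12, -0.0]
wrist_force: [-0.3, -2.2, 1.9]
width: -0.001
grip_force: 1.1
```

```bash
cat > look.py <<'E'
from h import *
import sys
c=read_camera('top'); im=c['color']
u,v=proj(c,f2w([-.02,0,.034])).round().astype(int)
b=im[v-40:v+40,u-60:u+60]
hsv=cv2.cvtColor(b,cv2.COLOR_BGR2HSV)
cv2.imwrite(sys.argv[1],cv2.resize(b,None,fx=5,fy=5,interpolation=cv2.INTER_CUBIC))
m=cv2.inRange(hsv,(15,90,120),(32,255,255)); n,l,s,ce=cv2.connectedComponentsWithStats(m)
for i in range(1,n):
    if s[i,4]>15: print("brass",s[i,4],w2f(onz(c,*(ce[i]+[u-60,v-40]),.034)).round(4))
m=cv2.inRange(hsv,(0,0,225),(180,30,255)); cs,_=cv2.findContours(m,cv2.RETR_EXTERNAL,cv2.CHAIN_APPROX_NONE)
for k in cs:
    if len(k)>25: (x,y),r=cv2.minEnclosingCircle(k); print("white",r,w2f(onz(c,x+u-60,y+v-40,.034)).round(4))
go([-.045,0,.036])
E
python3 look.py pics/t1.png
```

```text
white 5.315173149108887 [-0.1281 -0.0314  0.034 ]
t 5.05 f [-0.0527  0.0001  0.0361] w 0.0016249341007465732 F [-0.6 -3.   1.7]
d [[-0.0001, 0.0077, 0.0001]] turn [ 0.02 -0.01 -0.02]
```

View pics/t1.png

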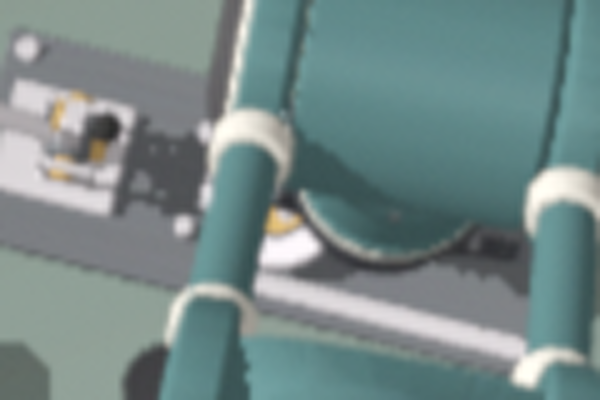

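The arm hides most of the holder from above. The push shows about 3 N of sliding friction and no pin contact yet, so I'll carry on in small steps and watch the force.

>>> {"fn": "jog_arm", "kwargs": {"deltas": [0,0.001,0,0,0,0,-1,0,0.002,0,0,0,0,-1,0,0.003,0,0,0,0,-1,0,0.004,0,0,0,0,-1,0,0.005,0,0,0,0,-1,0,0.005,0,0,0,0,-1]}}

```text
time: 5.65
tool_pos: [0.5631, -0.0663, 0.0361]
tcp_rot: [-0.367, -3.12, -0.0]
wrist_force: [-0.5, -1.1, 0.3]
width: 0.0
grip_force: 0.8
```

>>> {"fn": "jog_arm", "kwargs": {"deltas": [0,0.001,0,0,0,0,-1,0,0.002,0,0,0,0,-1,0,0.002,0,0,0,0,-1]}}

```text
time: 5.95
tool_pos: [0.5636, -0.0644, 0.0361]
tcp_rot: [-0.367, -3.12, -0.0]
wrist_force: [-0.0, -0.4, 0.2]
width: -0.0
grip_force: 0.6
```

>>> {"fn": "jog_arm", "kwargs": {"deltas": [0,0.001,0,0,0,0,-1,0,0.002,0,0,0,0,-1,0,0.002,0,0,0,0,-1]}}

```text
time: 6.25
tool_pos: [0.5634, -0.0635, 0.0362]
tcp_rot: [-0.366, -3.119, 0.003]
wrist_force: [-2.3, -5.5, 1.8]
width: -0.001
grip_force: 3.1
```

>>> {"fn": "jog_arm", "kwargs": {"deltas": [0,0.001,0,0,0,0,-1,0,0.001,0,0,0,0,-1,0,0.001,0,0,0,0,-1]}}

```text
time: 6.55
tool_pos: [0.5633, -0.0632, 0.0361]
tcp_rot: [-0.365, -3.118, 0.004]
wrist_force: [-3.8, -7.7, 2.8]
width: -0.002
grip_force: 4.5
```

>>> {"fn": "jog_arm", "kwargs": {"deltas": [0,0.001,0,0,0,0,-1,0,0.001,0,0,0,0,-1,0,0.001,0,0,0,0,-1]}}

```text
time: 6.85
tool_pos: [0.5633, -0.0631, 0.0362]
tcp_rot: [-0.365, -3.118, 0.006]
wrist_force: [-4.6, -12.2, 2.5]
width: -0.004
grip_force: 6.1
```

```bash
python3 -c "
from h import *
go([-.07,0,.036],[-.07,0,.2],[.23,0,.2])
c=read_camera('scene'); u,v=proj(c,f2w([0,0,.034])); print(u,v); u=int(u);v=int(v); cv2.imwrite('pics/s3.png',cv2.resize(c['color'][v-40:v+40,u-50:u+50],None,fx=6,fy=6,interpolation=cv2.INTER_CUBIC))"
```

```text
t 6.85 f [-0.0443  0.0007  0.0362] w -0.003930803657955132 F [ -4.6 -12.2   2.5]
d [[-0.0006, -0.0257, 0.0003], [-0.0004, -0.0263, -0.1637], [-0.0007, 0.2737, -0.1649]] turn [-0.23 -0.1   0.07]
296.34228015340835 250.94446440626956
```

View pics/s3.png

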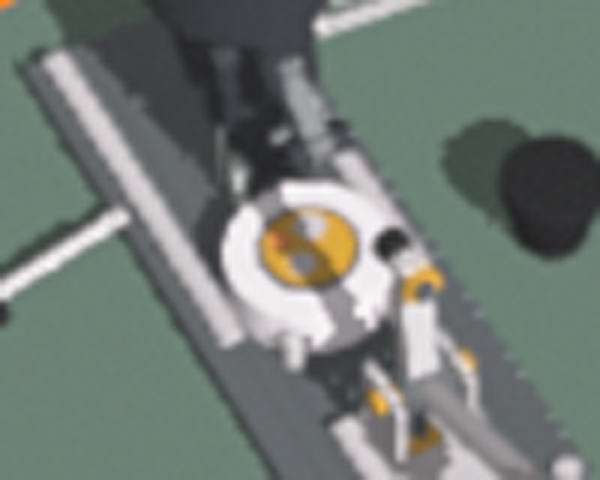

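The picture shows the holder seated, with the pin at (293,350) touching its rim. The push stalls at 13 N, so it is home. Next I back off, go up and over to beyond the knob.

>>> {"fn": "jog_arm", "kwargs": {"deltas": [0,-0.006,0,0,0,0,-1,0,-0.02,0,0,0,0,-1,0,-0.035,0,0,0,0,-1,0,-0.035,-0.05,0,0,0,-1,0,-0.035,-0.1,0,0,0,-1,0,-0.035,-0.15,0,0,0,-1,0,-0.035,-0.18,0,0,0,-1,0,-0.035,-0.18,0,0,0,-1]}}

```text
time: 7.7
tool_pos: [0.5602, -0.0963, 0.2232]
tcp_rot: [0.366, 3.108, -0.001]
wrist_force: [0.2, -0.4, 0.4]
width: -0.002
grip_force: 0.0
```

>>> {"fn": "jog_arm", "kwargs": {"deltas": [0,0.3,0,0,0,0,-1,0,0.3,0,0,0,0,-1,0,0.3,0,0,0,0,-1,0,0.3,0,0,0,0,-1,0,0.3,0,0,0,0,-1,0,0.3,0,0,0,0,-1,0,0.3,0,0,0,0,-1,0,0.3,0,0,0,0,-1]}}

```text
time: 8.5
tool_pos: [0.6254, 0.1976, 0.2144]
tcp_rot: [-0.363, -3.118, 0.002]
wrist_force: [0.3, 0.4, 0.2]
width: -0.002
grip_force: 0.0
```

```bash
python3 look.py pics/t2.png; python3 -c "
from h import *
go([.235,0,.21],[.235,0,.1])"
```

```text
brass 114 [ 0.0027 -0.0003  0.034 ]
white 8.24631118774414 [-0.0899  0.0399  0.034 ]
white 12.980854988098145 [0.0003 0.0059 0.034 ]
white 9.013978004455566 [ 0.0065 -0.0231  0.034 ]
t 8.55 f [0.2225 0.0005 0.2146] w 0.0016425125914361653 F [-0.9  0.2 -0.4]
d [[-0.0008, -0.2672, 0.1791]] turn [-0.1  -0.13  0.04]
t 8.55 f [0.2225 0.0005 0.2146] w 0.0016425125914361653 F [-0.9  0.2 -0.4]
d [[-0.0006, 0.0125, 0.0046], [-0.0008, 0.0127, 0.1146]] turn [-0.1  -0.13  0.04]
```

View pics/t2.png

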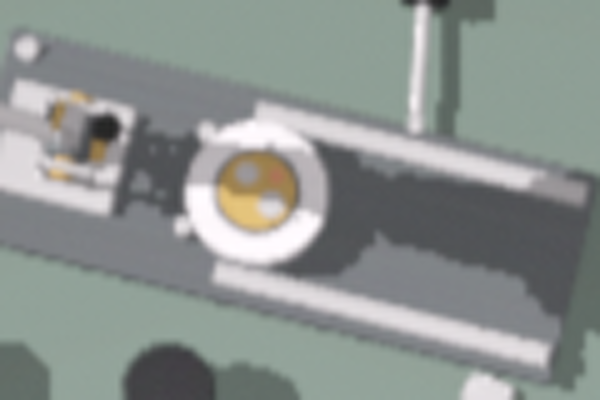

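The top view shows the holder touching both pins, at (207,130) and (182,225), and centred at fixture (≈1 to 3 mm, 0), within calibration error. Next I descend beyond the knob.

>>> {"fn": "jog_arm", "kwargs": {"deltas": [0,0.017,0,0,0,0,-1,0,0.017,0.04,0,0,0,-1,0,0.017,0.08,0,0,0,-1,0,0.017,0.108,0,0,0,-1,0,0.017,0.108,0,0,0,-1,0,0.017,0.108,0,0,0,-1]}}

```text
time: 9.15
tool_pos: [0.6299, 0.2128, 0.1082]
tcp_rot: [-0.369, -3.119, 0.0]
wrist_force: [0.3, -0.2, 0.6]
width: 0.005
grip_force: 0.0
```

```bash
python3 -c "
from h import *
P=lambda d:[.085+.11*np.sin(np.radians(d))+.0255,0,.06+.11*np.cos(np.radians(d))]
go([.215,0,.1065],*[P(d) for d in (65,60,55,50,45,40,35)])
c=read_camera('top'); u,v=proj(c,f2w([.18,0,.1])).astype(int); cv2.imwrite('pics/t3.png',cv2.resize(c['color'][v-40:v+40,u-50:u+50],None,fx=6,fy=6,interpolation=cv2.INTER_CUBIC))"
```

```text
t 9.15 f [ 2.394e-01 -1.000e-04  1.082e-01] w 0.004810790434689051 F [ 0.3 -0.2  0.6]
d [[0.0001, -0.0244, 0.0017], [0.0001, -0.0292, 0.0017], [0.0001, -0.0337, -0.0068], [0.0001, -0.0388, -0.0149], [0.0001, -0.0447, -0.0225], [0.0001, -0.0512, -0.0296], [0.0001, -0.0582, -0.0361], [0.0001, -0.0658, -0.0419]] turn [-0.03 -0.06 -0.09]
```

View pics/t3.png

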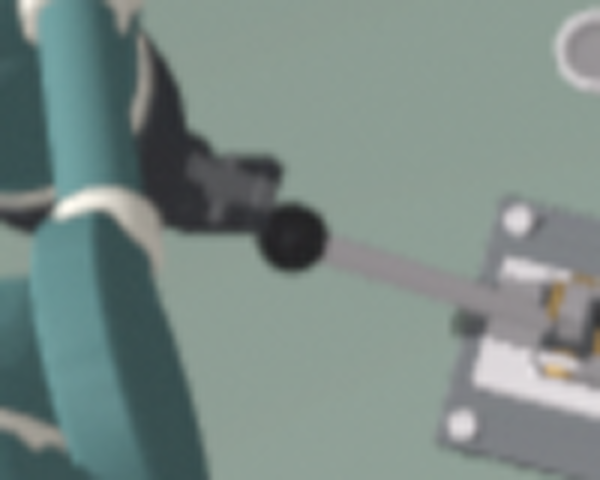

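```bash
python3 -c "
from h import *
c=read_camera('top'); u,v=proj(c,f2w([.18,0,.1])).astype(int)
t=readout.read_state()['tool_pos']; f=w2f(t)
for d in ([0,0,-.017],[0,0,0],[-.0125,-.011,0],[-.0125,.011,0],[-.0125,.011,.03],[-.03,0,.05],[-.03,-.02,.05],[-.03,.02,.05]): print(d,((proj(c,f2w(f+d))-[u-50,v-40])*6).round())
print(((proj(c,f2w([.1847,0,.1015]))-[u-50,v-40])*6).round())"
```

```text
[0, 0, -0.017] [146. 199.]
[0, 0, 0] [136. 189.]
[-0.0125, -0.011, 0] [178. 168.]
[-0.0125, 0.011, 0] [161. 227.]
[-0.0125, 0.011, 0.03] [144. 210.]
[-0.03, 0, 0.05] [191. 180.]
[-0.03, -0.02, 0.05] [207. 124.]
[-0.03, 0.02, 0.05] [174. 237.]
[291. 237.]
```

The projections confirm the hand is centred on the handle's plane. The block seen near (235,190) is the knuckle level, well above the ball. Now I swing the handle along its arc.

>>> {"fn": "jog_arm", "kwargs": {"deltas": [0,-0.015,0.0015,0,0,0,-1,0,-0.024,0.0015,0,0,0,-1,0,-0.029,0.0015,0,0,0,-1,0,-0.0337,-0.0068,0,0,0,-1,0,-0.0388,-0.0149,0,0,0,-1]}}

```text
time: 9.75
tool_pos: [0.6217, 0.1768, 0.1243]
tcp_rot: [0.368, 3.118, 0.005]
wrist_force: [1.2, 4.5, -0.9]
width: 0.002
grip_force: 2.4
```

```bash
python3 -c "
from h import *
P=lambda d:[.085+.11*np.sin(np.radians(d))+.0255,0,.06+.11*np.cos(np.radians(d))]
go(*[P(d) for d in range(55,-25,-5)])"
```

```text
t 9.75 f [ 0.2025 -0.0005  0.1243] w 0.0016262553659810801 F [ 1.2  4.5 -0.9]
d [[0.0005, -0.0019, 0.0012], [0.0005, -0.0077, -0.0064], [0.0005, -0.0142, -0.0135], [0.0005, -0.0212, -0.02], [0.0004, -0.0288, -0.0259], [0.0004, -0.0369, -0.0311], [0.0004, -0.0454, -0.0355], [0.0004, -0.0542, -0.0393], [0.0004, -0.0634, -0.0422], [0.0004, -0.0727, -0.0443], [0.0003, -0.0823, -0.0456], [0.0003, -0.0918, -0.046], [0.0003, -0.1014, -0.0456], [0.0003, -0.1109, -0.0444], [0.0003, -0.1203, -0.0424], [0.0003, -0.1295, -0.0395]] turn [ 0.2   0.1  -0.06]
```

Contact is made at 4.5 N. I'll keep going along the arc.

>>> {"fn": "jog_arm", "kwargs": {"deltas": [0,-0.0077,-0.0064,0,0,0,-1,0,-0.0142,-0.0135,0,0,0,-1,0,-0.0212,-0.02,0,0,0,-1,0,-0.0288,-0.0259,0,0,0,-1,0,-0.0369,-0.0311,0,0,0,-1,0,-0.0454,-0.0355,0,0,0,-1,0,-0.0542,-0.0393,0,0,0,-1,0,-0.0634,-0.0422,0,0,0,-1]}}

```text
time: 10.55
tool_pos: [0.6098, 0.1186, 0.1732]
tcp_rot: [0.366, 3.11, 0.015]
wrist_force: [2.3, 1.0, 2.4]
width: -0.003
grip_force: 0.7
```

```bash
python3 -c "
from h import *
P=lambda d:[.085+.11*np.sin(np.radians(d))+.0255,0,.06+.11*np.cos(np.radians(d))]
go(*[P(d) for d in range(15,-25,-5)])
c=read_camera('scene'); u,v=proj(c,f2w([.09,0,.12])).astype(int); cv2.imwrite('pics/s4.png',cv2.resize(c['color'][v-60:v+60,u-80:u+80],None,fx=5,fy=5,interpolation=cv2.INTER_CUBIC))"
```

```text
t 10.55 f [ 0.1431 -0.0024  0.1732] w -0.003099773232301342 F [2.3 1.  2.4]
d [[0.0024, -0.0043, 0.0069], [0.0024, -0.0136, 0.0047], [0.0024, -0.0231, 0.0034], [0.0024, -0.0327, 0.0029], [0.0024, -0.0423, 0.0032], [0.0024, -0.0518, 0.0043], [0.0024, -0.0612, 0.0063], [0.0024, -0.0704, 0.0091]] turn [ 0.62  0.5  -0.01]
```

View pics/s4.png

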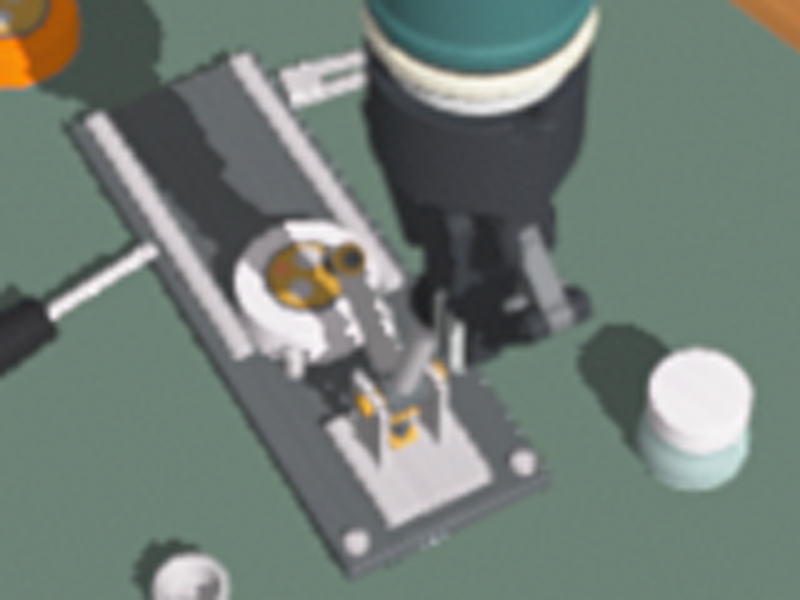

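The handle is up near or past its dead point. The rod runs from (400,385) to about (430,335), the foot is coming down at (350,260), and the push force has dropped. I follow through to lock.

>>> {"fn": "jog_arm", "kwargs": {"deltas": [0.002,-0.01,0.003,0,0,0,-1,0.002,-0.02,0.003,0,0,0,-1,0.002,-0.03,0.003,0,0,0,-1,0.002,-0.04,0.003,0,0,0,-1,0.002,-0.05,0.004,0,0,0,-1,0.002,-0.059,0.006,0,0,0,-1,0.002,-0.066,0.008,0,0,0,-1,0.002,-0.066,0.008,0,0,0,-1]}}

```text
time: 11.4
tool_pos: [0.5893, 0.0511, 0.1578]
tcp_rot: [0.369, 3.119, 0.005]
wrist_force: [0.2, 4.6, 1.5]
width: -0.002
grip_force: 2.2
```

```bash
python3 -c "
from h import *
go([.073,0,.164],[.2,0,.2])"
```

```text
t 11.4 f [0.0727 0.0019 0.1578] w -0.0015174276400827377 F [0.2 4.6 1.5]
d [[-0.0019, 0.0003, -0.0062], [-0.0016, 0.1274, -0.0418]] turn [ 0.19  0.02 -0.1 ]
```

>>> {"fn": "jog_arm", "kwargs": {"deltas": [-0.002,-0.002,0,0,0,0,-1,-0.002,-0.004,0,0,0,0,-1,-0.002,-0.005,0,0,0,0,-1,-0.002,-0.005,0,0,0,0,-1]}}

```text
time: 11.8
tool_pos: [0.5895, 0.0499, 0.1577]
tcp_rot: [-0.369, -3.118, -0.014]
wrist_force: [-1.5, 16.7, 1.9]
width: -0.002
grip_force: 7.8
```

```bash
python3 -c "
from h import *
go([.073,0,.164],[.2,0,.2])"
```

```text
t 11.8 f [0.0717 0.0014 0.1577] w -0.0020620555080634708 F [-1.5 16.7  1.9]
d [[-0.0014, 0.0014, -0.0063], [-0.0012, 0.1287, -0.0412]] turn [ 0.5  -0.14 -0.08]
```

The handle is hard against its stop at 16.7 N. I retract straight back and up, then check.

>>> {"fn": "jog_arm", "kwargs": {"deltas": [0,0.006,0,0,0,0,-1,0,0.03,0,0,0,0,-1,0,0.07,-0.01,0,0,0,-1,0,0.11,-0.04,0,0,0,-1,0,0.16,-0.06,0,0,0,-1,0,0.2,-0.07,0,0,0,-1,0,0.2,-0.07,0,0,0,-1,0,0.2,-0.07,0,0,0,-1]}}

```text
time: 12.6
tool_pos: [0.6363, 0.2403, 0.2272]
tcp_rot: [0.364, 3.12, -0.001]
wrist_force: [0.1, -0.6, 0.7]
width: 0.001
grip_force: 0.0
```

```bash
python3 -c "
from h import *
go()
a=[]
for n in ('top','scene'):
    c=read_camera(n); u,v=proj(c,f2w([.03,0,.08])).astype(int); a.append(cv2.resize(c['color'][v-60:v+60,u-80:u+80],None,fx=2.5 if 0 else 2.5,fy=2.5,interpolation=cv2.INTER_CUBIC))
    print(n,*[((proj(c,f2w(p))-[u-80,v-60])*2.5).round() for p in ([.0474,0,.158],[.0,0,.034])])
cv2.imwrite('pics/end.png',np.hstack(a))"
```

```text
t 12.6 f [2.677e-01 1.000e-04 2.272e-01] w 0.000511100831557019 F [ 0.1 -0.6  0.7]
d [] turn [-0.04  0.02  0.12]
top [179. 132.] [236. 168.]
scene [209. 109.] [186. 160.]
```

View pics/end.png

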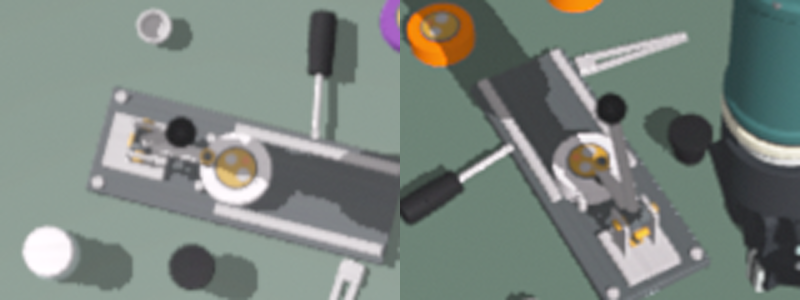

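Both views show the ball at its predicted locked position: (181,132) against (179,132) in the top view, (611,107) against (609,109) in the scene. The foot is down on the holder's rim, the holder is at the nest, and the bystanders are in place. I'll hand the job in.

```bash
python3 -c "
from workcell import finish_job
print(finish_job())"
```

```text
the job is handed in; nothing more can be done
None
```

The holder is home against both pins and the clamp is locked with its foot down on the rim; the bystanders in view were not moved, and the job was handed in at about 12.7 s, with no verdict returned.

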